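Trip the ratchet pawl and lower the clamp arm onto the bottle

TASK

The hold-down arm of the bottle clamp is propped up by its ratchet. Using only the fingertips, press the red paddle down until the pawl stands well clear of the teeth, then push the arm down by its black crossbar until its rubber pad sits on the top of the bottle in the nest. Press and push only, grasp or lift nothing: the bottle stays standing in its nest, the pawl stays clear, and the things round the clamp are left undisturbed.

Things in the scene. Friction and masses are not known exactly. Their poses are not given: they have to be found in the camera images.
- clamp: The fixed bottle clamp, a grey base plate 90 x 210 x 12 mm with two dark upright cheeks that stand up to 149 mm (their outer faces and pin ends lie within 24 mm of the middle plane). Origin: on the table directly under the arm's hinge. Its +y runs along the base from the hinge to the bottle nest and the arm's handle, -y to the red paddle; x is the hinge direction. It cannot move.
- press_hinge (a point): The arm's hinge axis, 131 mm above the table over the clamp's origin; the axis runs along the clamp's x.
- press_arm (a joint): Angle of the clamp arm (rad). 0 = raised 0.75 rad (43 degrees) above level, where it starts (0 to 0.03); grows as the handle goes down; 0.75 = level, the rubber pad on the bottle's top, which stops it. Stiff hinge: the arm stays where it is left and, with the pawl clear, takes about 4 to 8 N at the crossbar to push down. With the pawl in its teeth it goes down no farther than about 0.06 (0.08 if forced).
- press_handle (a point): Point on the surface of the black crossbar (18 mm thick, 46 mm long along the clamp's x) at the arm's end, midway along it, on the side that faces up when the arm is level. The crossbar's axis is 145 mm from the hinge axis, this point 9 mm off it, square to the arm. It moves with the arm, on an arc about the hinge: about 236 mm high at the start, 140 mm when the arm is level. The arm is a 16 mm square bar.
- press_pad (a point): Centre of the underside of the round black rubber pad (28 mm across) under the arm, 100 mm from the hinge along the arm and 22 mm below the arm's centre line.
- pawl (a joint): Angle of the pawl (rad). 0 = its nose in the teeth of the arm's ratchet sector; grows as the red paddle is pressed down; the nose is clear of the teeth from 0.15; 0.30 = all the way down, at its stop. Stiff: it takes about 4 to 6 N at the paddle and stays where it is left.
- pawl_paddle (a point): Middle of the upper face of the red release paddle, 32 mm (clamp's x) x 28 mm (clamp's y), 102 mm from the hinge axis on the side away from the arm, about 101 mm above the table at the start. Pressed down it swings about a pivot 55 mm nearer the hinge and 41 mm lower: all the way down it has gone down some 18 mm and about 10 mm away from the hinge. The pawl's steel hook rises to 136 mm height, about 40 mm from this point towards the hinge.
- work_bottle: Tan oval bottle with white shoulder and cap, 26 x 52 x 97 mm, standing loose in the black nest (30 x 56 mm inside, walls 20 mm high) on the clamp's base, 100 mm from the hinge along the clamp's +y. Origin: centre of its underside. Its top is 109 mm above the table.
- near_bottle: A second tan oval bottle, 26 x 52 x 97 mm, standing free beside the clamp on its +x side. Origin: centre of its underside. To be left alone.
- cup: Small white open cup, 58 mm across, 61 mm high, standing on the table off the nest end (+y end) of the clamp's base, near and below the raised crossbar. Origin: centre of its underside. To be left alone.
- sleeve: White flanged sleeve, 50 mm across, 30 mm high, standing on the table beside the clamp on its +x side, near the paddle. Origin: centre of its underside. To be left alone.
Things that resemble listed ones, but are neither listed nor needed, are in the scene too. Leave any turquoise look-alike of the work_bottle alone.

How it is judged:
On the way, in this order (a step that is already met when the one before it is completed fails the run):
1. the pawl is pressed clear of the teeth (at least 0.2 rad) while the arm is still up (value of joint pawl above 0.2 rad and value of joint press_arm below 0.12 rad), for 0.2 s.
2. the arm is pushed down until its pad is on the bottle (value of joint press_arm above 0.72 rad), for 0.2 s.
At the end, for the whole second after the job is handed in: The arm is down with its pad on the bottle's top or within about 4 mm of it (arm joint above 0.715), the pawl still clear of the teeth (above 0.15), the bottle upright (within 0.12 rad) and seated in its nest, everything at rest (value of joint press_arm above 0.715 rad and value of joint pawl above 0.15 rad and distance between press_pad and work_bottle below 0.103 m and z of work_bottle in the frame of clamp below 0.016 m and angle between work_bottle's own z axis and vertical below 0.12 rad and linear speed of work_bottle below 0.02 m/s and velocity of joint press_arm below 0.03 rad/s); the robot touches nothing.
It fails at once if the bottle in the nest is lifted or pulled out (z of work_bottle in the frame of clamp above 0.022 m or distance of work_bottle from where it was at the start of the episode above 0.015 m).
It fails at once if the free-standing bottle beside the clamp is moved, lifted or knocked over (distance of near_bottle from where it was at the start of the episode above 0.015 m or angle between near_bottle's own z axis and vertical above 0.3 rad).
It fails at once if the cup by the clamp is moved, lifted or knocked over (distance of cup from where it was at the start of the episode above 0.015 m or angle between cup's own z axis and vertical above 0.3 rad).
It fails at once if the sleeve beside the clamp is moved, lifted or knocked over (distance of sleeve from where it was at the start of the episode above 0.015 m or angle between sleeve's own z axis and vertical above 0.3 rad).
It also fails if it takes over 35 s, if anything falls off the work surface, if the arm or the gripper's body presses on something with over 40 N, if the wrist force passes 120 N, or if a joint passes its speed limit or range.

ROBOT

A 6-joint arm with a two-finger parallel gripper is mounted at the origin on the work surface; the furniture and walls round the work are solid. World frame = base frame: x ahead of the robot, y to its left, z up, the work surface at z = 0. Lengths are in m, angles in rad, forces in N, time in s.
With the tool pointing down it reaches from about 0.425 to 0.95 m from the base axis. Payload 3.5 kg.
Tool frame: the origin (TCP) lies at the very end of the fingers, on their centre line; the grasp point (between the pads) lies 19 mm behind it; y points along the fingers, z is the direction in which the jaws open and shut, and the axes are right-handed (so a half turn about y gives the same grasp; the last joint's range is limited). The gripper opens to 85 mm and grips with 20 to 120 N. Pads are 22 mm wide; open, the fingers measure 114 mm over their backs; the gripper's body (76 mm by 85 mm) begins 54 mm behind the grasp point. The pads swing forward as they close: fully open they stand 13 mm farther back than shut.
Start: joints at [1.171, 0.286, 1.577, -0, 1.279, -0.15], TCP at [0.167, 0.654, 0.231] pointing down, gripper open.
Joint ranges: [-2.77, 2.77], [-0.9, 2.22], [0.21, 2.48], [-1.53, 4.67], [0.24, 2.81], [-2.84, 2.84]. Speed limits (rad/s): [2.79, 2.79, 3.14, 3.14, 3.14, 3.14].

INTERFACE

Orientations are given as a unit quaternion [x, y, z, w].
In Python, from plant import ctrl gives the robot as it stands. The module is installed in compiled form; this text tells all that it offers.
- The arm moves only by the tool jog_arm, never from a script. Its argument "deltas" is a list of rows, each a list of 3 entries, a list of its own where there are three numbers: the turn, a rotation vector about the tool's x, y, z in rad, then the shift along the tool's x, y, z in m, then the opening, from 0 (shut) to 1 (fully open). In form: [[[wx, wy, wz], [dx, dy, dz], gripper], ...]. A call has 1 to 10 rows; each row is the pose to reach, as a shift and turn from the pose measured when the call began, along the tool's axes at that moment; what a row does not reach only later rows make up. A row lasts 1/12 s, in which the tool goes at most 41.7 mm and 7.16 degrees, less where a joint would pass 70% of its speed; a pose out of reach is approached as far as the arm can. A call with a gripper value outside its range is refused whole. The fingers move at their own pace and stop on an object; "force" is the grip in N (left out, the last holds). Time passes only in rows, so rows that repeat a pose let the fingers close. It gives the time, the measured TCP pose, the force and the opening at its end, in the units of the state.
- ctrl.get_state(): the state, without advancing time (a new reading comes with each control period).
- ctrl.read_camera(name): name is "scene" or "top" or "wrist"; returns a dict with "pixels" (420x560x3 uint8, blue, green, red), "range_z" (420x560 float32, m along the optical axis (not along the pixel's ray), 0 where there is no reading), "fx", "fy", "cx", "cy" (pixels), "k1" (the pictures are not rectified: a ray, as slopes to the right and down, at radius r is drawn at 1 + k1 r^2 times it, then the intrinsics apply), "T" (4x4, takes a point from camera to world coordinates); the wrist camera has in their place "mount" (4x4, takes a point from camera to tool coordinates, whose origin is the TCP and whose axes are the tool frame's). Camera axes: x right, y up, looking along -z (the intrinsics and any distortion apply to the point x, -y, -z); pixel columns grow to the right and rows downward; lengths in m; the calibration is good to about 2 mm. A picture is of the moment at which its call begins: read the wrist's pose just before it.
- ctrl.sign_off(): hands the job in, once; it reports no verdict.
The state is a dict: "time": time; "qpos": joint angles; "dq": joint speeds; "joint_efforts": joint torques, N m; "eef_pos": TCP position; "tcp_rot": TCP orientation; "contact_force": force on the tool from outside, world axes, zero at the start; "wrist_torque": the same for the moment, N m; "opening": opening from 0.0 (shut) to 1.0 (fully open).
Only numpy, scipy, OpenCV 4.12 (cv2) and the standard library are available. Lean on these libraries where they do the work, as an engineer would, in place of code of your own. Each camera call takes 0.05 s, during which the arm holds its last target.

## Working session

There is one attempt and no reset: what is moved stays moved. The work goes in short steps, Python scripts to look and compute and a tool call to move; the robot and the scene stay as the last step left them, time stands still between calls to the robot, and variables do not carry over. Pictures are saved under pics/ and viewed, and the job is handed in when it is done.

Besides the shell and the picture viewer there is one more tool, called by a JSON object that holds its "method" and its "body". jog_arm: Moves the arm, as the interface text tells. Its arguments: {"type":"object","properties":{"deltas":{"type":"array","items":{"type":"array"}},"force":{"type":"number"}},"required":["deltas"]}

```bash
mkdir -p pics; cat > h.py <<'E'
import numpy as np,cv2
from plant import ctrl
from scipy.spatial.transform import Rotation as R
def cam(n):
    s=ctrl.get_state(); c=ctrl.read_camera(n)
    if 'T' not in c or c.get('T') is None:
        M=np.eye(4);M[:3,:3]=R.from_quat(s['tcp_rot']).as_matrix();M[:3,3]=s['eef_pos'];c['T']=M@c['mount']
    return c
def pts(c):
    h,w=c['range_z'].shape
    v,u=np.mgrid[0:h,0:w].astype(float)
    x=(u-c['cx'])/c['fx'];y=(v-c['cy'])/c['fy']
    xd,yd=x.copy(),y.copy()
    for _ in range(10):
        f=1+c['k1']*(x*x+y*y);x=xd/f;y=yd/f
    z=c['range_z']
    P=np.stack([x*z,-y*z,-z],-1)
    W=P@c['T'][:3,:3].T+c['T'][:3,3]
    W[z<=0]=np.nan
    return W
E
python3 - <<'E'
from h import *
s=ctrl.get_state();print(s)
for n in ['scene','top','wrist']:
    c=cam(n);cv2.imwrite(f'pics/{n}0.png',c['pixels']);np.savez(f'{n}0.npz',px=c['pixels'],W=pts(c),T=c['T'])
    print(n,c['T'].round(3).tolist(),c['fx'],c['k1'])
E
```

```text
{'time': 0.0, 'qpos': array([ 1.17103709e+00,  2.87205003e-01,  1.57815949e+00,  1.51250025e-06,
        1.27858250e+00, -1.49985478e-01]), 'dq': array([-0.00178333, -0.00097934,  0.00091427, -0.00178737,  0.00061554,
       -0.00075187]), 'joint_efforts': array([-7.95868254e-04, -4.05964887e+01, -2.92634743e+01, -1.66599630e-04,
        5.94479192e-03,  7.01094862e-06]), 'eef_pos': array([0.16655713, 0.65346219, 0.22993042]), 'tcp_rot': array([ 0.70240016, -0.0883055 ,  0.08785266, -0.70079817]), 'contact_force': array([-0.00930058,  0.15604154, -0.53451901]), 'wrist_torque': array([-0.010435  ,  0.02082656, -0.0318372 ]), 'opening': 1.0013787907388474}
scene [[-0.797, 0.44, -0.414, 0.148], [-0.604, -0.571, 0.556, 0.191], [0.008, 0.693, 0.721, 0.769], [0.0, 0.0, 0.0, 1.0]] 415.07332259699655 -0.05479833164576628
top [[0.015, 0.988, -0.155, 0.319], [-1.0, 0.014, -0.009, -0.287], [-0.007, 0.155, 0.988, 1.032], [0.0, 0.0, 0.0, 1.0]] 420.0806250132839 0.03830030916864397
wrist [[0.247, -0.918, -0.309, 0.087], [0.969, 0.233, 0.08, 0.675], [-0.002, -0.32, 0.948, 0.371], [0.0, 0.0, 0.0, 1.0]] 310.82402182050873 -0.013963154082964746
```

View pics/scene0.png

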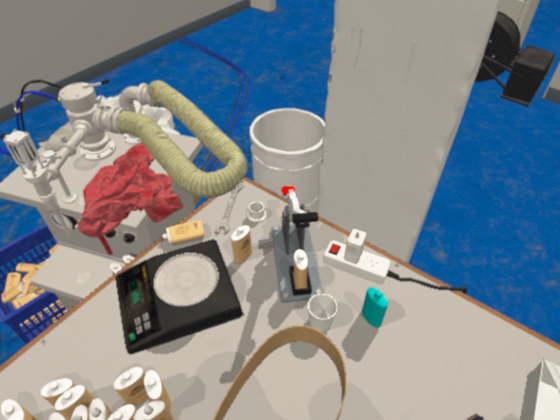

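View pics/top0.png

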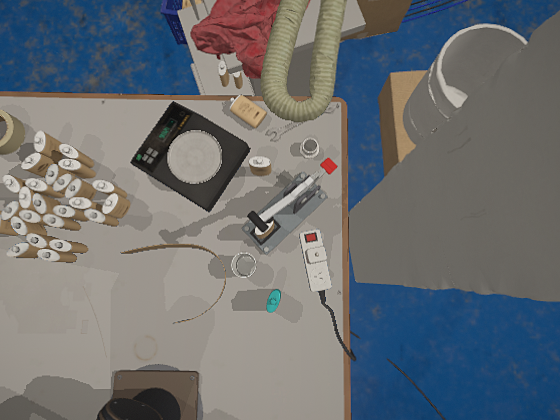

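View pics/wrist0.png

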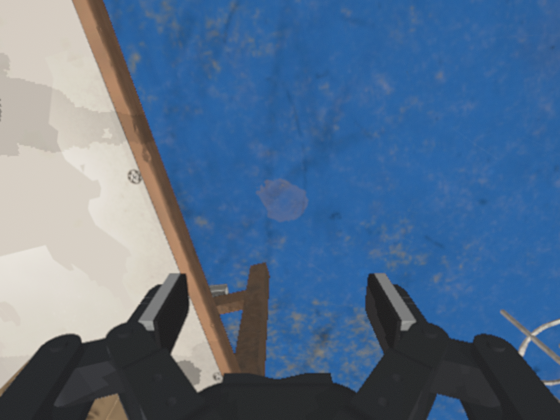

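The top view shows the clamp running from the red paddle (328,166) to the crossbar (262,222) and nest. The cup is at (243,265), the near bottle at (260,163), the sleeve at (310,147) and the turquoise look-alike at (274,300). There are two red candidates: (328,166), at the end of the clamp away from the nest, and (311,238), the switch on the power strip. The first fits the paddle. I'll enlarge it and measure.

```bash
python3 - <<'E'
from h import *
for n in ['scene','top']:
    d=np.load(f'{n}0.npz');px=d['px'];W=d['W'];b,g,r=[px[...,i].astype(int) for i in range(3)]
    m=((r>150)&(g<70)&(b<70)).astype(np.uint8)
    k,l,st,ce=cv2.connectedComponentsWithStats(m)
    for i in range(1,k):
        if st[i,4]>15: print(n,'red',ce[i].round(1),st[i,4],np.nanmedian(W[l==i],0).round(4))
    m=((px.max(2)<45)&(W[...,2]>0.19)&(W[...,2]<0.26)).astype(np.uint8)
    k,l,st,ce=cv2.connectedComponentsWithStats(m)
    for i in range(1,k):
        if st[i,4]>15: 
            P=W[l==i];print(n,'blk',ce[i].round(1),st[i,4],np.nanmedian(P,0).round(4),P.min(0).round(3),P.max(0).round(3))
d=np.load('top0.npz');px=d['px'];W=d['W']
for nm,(u,v) in dict(cup=(243,265),near=(260,163),sleeve=(310,147),turq=(274,300),strip=(315,260),plug=(316,256),cheek=(290,195),arm=(298,195)).items(): print(nm,W[v,u].round(3))
cv2.imwrite('pics/topc.png',cv2.resize(px[130:320,200:360],None,fx=4,fy=4)[:600])
s=np.load('scene0.npz')['px'];cv2.imwrite('pics/scc.png',cv2.resize(s[170:340,210:400],None,fx=3.5,fy=3.5,interpolation=cv2.INTER_CUBIC))
E
```

```text
scene red [135.1 151.9] 119 [ 1.0678 -0.3194  0.0168]
scene red [126. 167.] 54 [ 1.0137 -0.2493  0.0343]
scene red [132.2 162.7] 20 [ 1.0263 -0.2766  0.0246]
scene red [143.7 170.4] 51 [ 0.9559 -0.2629  0.0443]
scene red [119.9 187.2] 39 [ 0.937  -0.1738  0.0542]
scene red [286.  189.6] 54 [ 0.569  -0.3859  0.1006]
scene red [145.5 193.4] 94 [ 0.8744 -0.2072  0.0481]
scene red [165.  205.3] 50 [ 0.8457 -0.2318  0.0025]
scene red [334.4 248.3] 41 [ 0.4063 -0.355   0.0357]
scene blk [303.7 218.9] 206 [ 0.4201 -0.2361  0.2321] [ 0.4   -0.259  0.19 ] [ 0.44  -0.219  0.238]
top red [328.5 165.4] 143 [ 0.5677 -0.3889  0.0995]
top red [310.5 237.1] 42 [ 0.4089 -0.3519  0.035 ]
top blk [256.6 220.8] 73 [ 0.4219 -0.2347  0.2327] [ 0.401 -0.256  0.228] [ 0.44  -0.217  0.237]
top blk [135.2 408.9] 621 [ 0.0808 -0.0275  0.229 ] [ 0.062 -0.072  0.19 ] [0.097 0.013 0.26 ]
cup [ 0.342 -0.191  0.004]
near [ 0.574 -0.231  0.09 ]
sleeve [ 0.643 -0.352 -0.005]
turq [ 0.265 -0.269  0.099]
strip [ 0.353 -0.358  0.099]
plug [ 0.362 -0.36   0.099]
cheek [ 0.487 -0.3    0.155]
arm [ 0.49  -0.318  0.139]
```

View pics/topc.png

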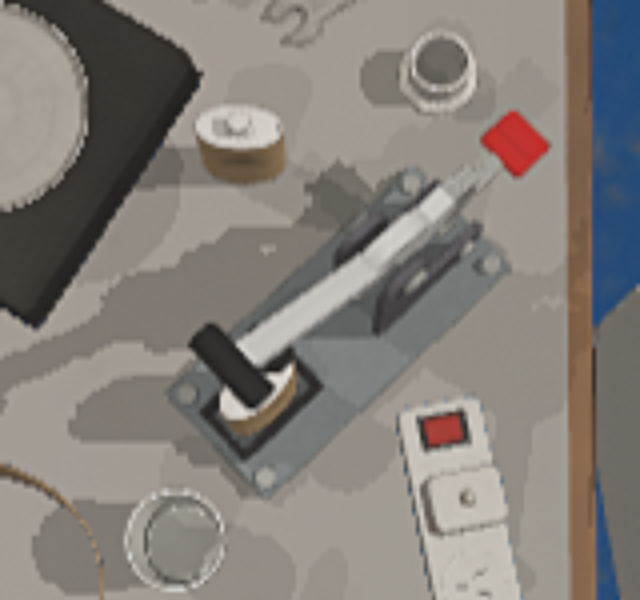

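View pics/scc.png

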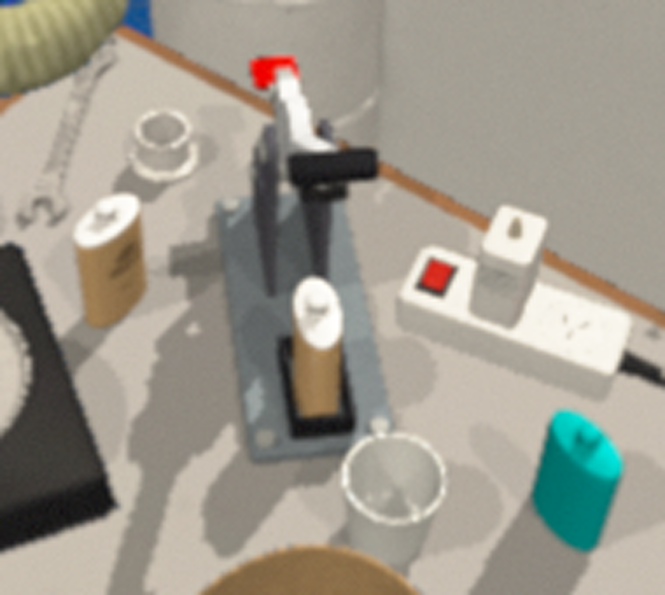

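The crop confirms it: the paddle is the red plate at the end of the hook bar, and the other red patch is the power-strip switch. Next I'll check the tool axes and the tall obstacles (column, hose, loop).

```bash
python3 - <<'E'
from h import *
s=ctrl.get_state();M=R.from_quat(s['tcp_rot']).as_matrix();print('tool axes cols\n',M.round(3))
A=np.vstack([np.load(f'{n}0.npz')['W'].reshape(-1,3) for n in('top','scene')])
A=A[np.isfinite(A).all(1)]
# max height map on 0.1 grid
xs=np.arange(0,1.1,.1);ys=np.arange(-.8,.9,.1)
print('y',ys.round(1))
for x in xs:
    row=[]
    for y in ys:
        m=(abs(A[:,0]-x)<.05)&(abs(A[:,1]-y)<.05);row.append(f'{np.percentile(A[m,2],98):5.2f}' if m.sum()>5 else '  -  ')
    print(round(x,1),' '.join(row))
m=(A[:,2]>.15)&(A[:,2]<.7)&(A[:,1]<-.3)&(A[:,0]>0)&(A[:,0]<.8)
B=A[m];
for x in np.arange(.1,.8,.05):
    q=B[abs(B[:,0]-x)<.025]
    if len(q)>5: print('x',round(x,2),'max y',np.percentile(q[:,1],97).round(3), q[:,2].min().round(2),q[:,2].max().round(2))
W=np.load('top0.npz')['W']
print('loop',W[250,130],W[245,190],W[270,222],W[318,185])
E
```

```text
tool axes cols
 [[ 0.969 -0.001  0.247]
 [-0.247 -0.002  0.969]
 [-0.    -1.    -0.002]]
y [-0.8 -0.7 -0.6 -0.5 -0.4 -0.3 -0.2 -0.1 -0.   0.1  0.2  0.3  0.4  0.5
  0.6  0.7  0.8]
0.0 -0.79 -0.79 -0.79   -    0.00  0.06  0.00  0.10  0.13  0.01  0.00  0.00  0.00   -     -     -     -  
0.1 -0.79 -0.79 -0.79  0.01  0.00  0.00  0.00  0.28  0.28  0.01  0.00  0.00  0.00   -     -     -     -  
0.2 -0.79 -0.79 -0.79   -    0.01  0.08  0.00  0.05  0.00  0.00  0.00  0.00  0.00   -     -     -     -  
0.3  0.38  0.39  0.54   -    0.04  0.09  0.06  0.04  0.00  0.00  0.08  0.00  0.00   -     -     -     -  
0.4   -     -    0.58   -    0.10  0.22  0.24  0.05  0.05  0.09  0.09  0.10  0.08   -     -     -     -  
0.5   -     -    0.62   -    0.13  0.18  0.01  0.07  0.06  0.09  0.10  0.10  0.08   -     -     -     -  
0.6   -     -    0.64  0.62  0.10  0.03  0.09  0.07  0.07  0.04  0.09  0.10  0.05   -     -     -     -  
0.7   -   -0.79 -0.79   -    0.17  0.16  0.14  0.07  0.05  0.00  0.00  0.00  0.05   -     -     -     -  
0.8 -0.16 -0.56 -0.79   -    0.20  0.17  0.15  0.00  0.00  0.00  0.00  0.00  0.00   -     -     -     -  
0.9 -0.16 -0.16 -0.79   -    0.22  0.17  0.06  0.07  0.03   -     -     -     -     -     -     -     -  
1.0 -0.16 -0.17 -0.79  0.00  0.22  0.17  0.07  0.24  0.25   -     -     -     -     -     -     -     -  
x 0.3 max y -0.591 0.15 0.55
x 0.35 max y -0.583 0.15 0.57
x 0.4 max y -0.574 0.15 0.59
x 0.45 max y -0.566 0.15 0.61
x 0.5 max y -0.557 0.15 0.63
x 0.55 max y -0.55 0.15 0.65
x 0.6 max y -0.55 0.15 0.64
x 0.65 max y -0.311 0.15 0.16
x 0.7 max y -0.303 0.15 0.17
x 0.75 max y -0.343 0.15 0.19
loop [0.37150873 0.06802772 0.05110057] [ 0.38565317 -0.06776972  0.04000768] [ 0.32888102 -0.13924974 -0.00253294] [ 0.2147958  -0.05587496 -0.00031177]
```

{"method": "jog_arm", "body": {"deltas": [[[0, 0.1, 0], [0.04, -0.02, -0.02], 0], [[0, 0.2, 0], [0.08, -0.04, -0.04], 0], [[0, 0.3, 0], [0.12, -0.06, -0.06], 0], [[0, 0.4, 0], [0.155, -0.08, -0.08], 0], [[0, 0.5, 0], [0.19, -0.09, -0.1], 0], [[0, 0.55, 0], [0.225, -0.09, -0.12], 0], [[0, 0.55, 0], [0.26, -0.09, -0.14], 0], [[0, 0.55, 0], [0.295, -0.09, -0.16], 0], [[0, 0.55, 0], [0.33, -0.09, -0.18], 0], [[0, 0.55, 0], [0.365, -0.09, -0.2], 0]], "force": 40}}

```text
time: 0.98
eef_pos: [0.4598, 0.3797, 0.3204]
tcp_rot: [0.652, -0.275, 0.275, -0.651]
contact_force: [0.8, 1.4, -0.1]
opening: 0.002
```

{"method": "jog_arm", "body": {"deltas": [[[0, 0, 0], [0.032, 0, -0.023], 0], [[0, 0, 0], [0.064, 0, -0.047], 0], [[0, 0, 0], [0.096, 0, -0.07], 0], [[0, 0, 0], [0.128, 0, -0.094], 0], [[0, 0, 0], [0.16, 0, -0.118], 0], [[0, 0, 0], [0.192, 0, -0.141], 0], [[0, 0, 0], [0.224, 0, -0.165], 0], [[0, 0, 0], [0.256, 0, -0.188], 0], [[0, 0, 0], [0.288, 0, -0.212], 0], [[0, 0, 0], [0.32, 0, -0.235], 0]]}}

```text
time: 1.82
eef_pos: [0.5139, -0.0154, 0.3209]
tcp_rot: [0.652, -0.275, 0.275, -0.651]
contact_force: [0.7, -0.2, 1.3]
opening: -0.001
```

```bash
cat >> h.py <<'E'
def to(t,tyaw=None):
    s=ctrl.get_state();M=R.from_quat(s['tcp_rot']).as_matrix()
    print('pos',s['eef_pos'].round(4),'F',s['contact_force'].round(1),'t',round(s['time'],2),'q',s['qpos'].round(2)); 
    for p in np.atleast_2d(t): print('delta tool',(M.T@(p-s['eef_pos'])).round(4))
    return M
E
python3 -c "
from h import *
M=to([.569,-.388,.3]);print(M.round(3))"
```

```text
pos [ 0.5139 -0.0154  0.3209] F [ 0.7 -0.2  1.3] t 1.82 q [-0.23 -0.13  1.86 -0.    1.42 -1.  ]
delta tool [ 0.3056  0.0214 -0.2201]
[[ 0.697 -0.001  0.717]
 [-0.717 -0.002  0.697]
 [ 0.001 -1.    -0.002]]
```

{"method": "jog_arm", "body": {"deltas": [[[0, 0, 0], [0.033, 0, -0.024], 0], [[0, 0, 0], [0.066, 0, -0.048], 0], [[0, 0, 0], [0.1, 0, -0.072], 0], [[0, 0, 0], [0.133, 0, -0.096], 0], [[0, 0, 0], [0.167, 0.005, -0.12], 0], [[0, 0, 0], [0.2, 0.01, -0.144], 0], [[0, 0, 0], [0.234, 0.015, -0.168], 0], [[0, 0, 0], [0.267, 0.02, -0.192], 0], [[0, 0, 0], [0.3, 0.03, -0.216], 0], [[0, 0, 0], [0.306, 0.04, -0.22], 0]]}}

```text
time: 2.65
eef_pos: [0.5685, -0.3943, 0.2798]
tcp_rot: [0.652, -0.277, 0.277, -0.649]
contact_force: [-0.6, 0.3, 0.7]
opening: -0.005
```

```bash
python3 - <<'E'
from h import *
M=to([.569,-.388,.13])
c=cam('wrist');W=pts(c);px=c['pixels'];cv2.imwrite('pics/w1.png',px)
b,g,r=[px[...,i].astype(int) for i in range(3)]
m=((r>150)&(g<70)&(b<70)&(W[...,2]>.07)).astype(np.uint8)
print(m.sum(),np.nanmedian(W[m>0],0),np.nanmin(W[m>0],0),np.nanmax(W[m>0],0))
P=W[m>0][:,:2].astype(np.float32);print(cv2.minAreaRect(P))
E
```

```text
pos [ 0.5685 -0.3943  0.2798] F [-0.6  0.3  0.7] t 2.65 q [-0.75  0.29  1.48 -0.    1.37 -1.52]
delta tool [-0.0044  0.1498  0.0053]
652 [ 0.56683797 -0.38808666  0.09860577] [ 0.5483146  -0.40716688  0.09582073] [ 0.58505825 -0.37052474  0.10132997]
((0.5670369863510132, -0.3888215720653534), (0.029526228085160255, 0.02582855522632599), 45.14999008178711)
```

View pics/w1.png

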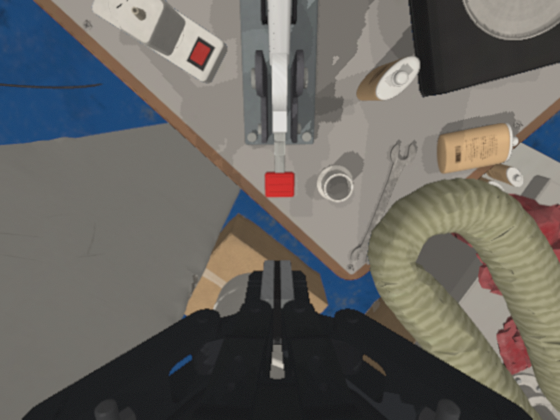

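{"method": "jog_arm", "body": {"deltas": [[[0, 0, 0], [-0.003, 0.025, 0.003], 0], [[0, 0, 0], [-0.003, 0.05, 0.003], 0], [[0, 0, 0], [-0.003, 0.075, 0.003], 0], [[0, 0, 0], [-0.003, 0.1, 0.003], 0], [[0, 0, 0], [-0.003, 0.12, 0.003], 0], [[0, 0, 0], [-0.003, 0.135, 0.003], 0], [[0, 0, 0], [-0.003, 0.15, 0.003], 0], [[0, 0, 0], [-0.003, 0.16, 0.003], 0], [[0, 0, 0], [-0.003, 0.165, 0.003], 0], [[0, 0, 0], [-0.003, 0.165, 0.003], 0]]}}

```text
time: 3.53
eef_pos: [0.5667, -0.3871, 0.1104]
tcp_rot: [0.651, -0.279, 0.274, -0.651]
contact_force: [-1.3, -0.1, -0.5]
opening: 0.001
```

```bash
python3 - <<'E'
from h import *
to([[.567,-.3885,.099],[.5755,-.3965,.082]])
c=cam('wrist');cv2.imwrite('pics/w2.png',c['pixels'])
E
```

```text
pos [ 0.5667 -0.3871  0.1104] F [-1.3 -0.1 -0.5] t 3.53 q [-0.75  0.43  1.63 -0.    1.09 -1.51]
delta tool [ 0.0013  0.0114 -0.0007]
delta tool [ 0.013   0.0283 -0.0001]
```

View pics/w2.png

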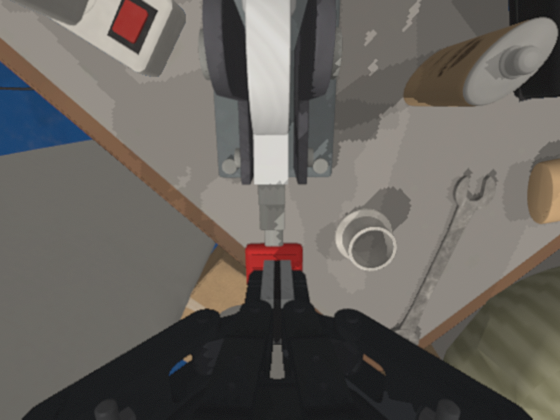

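{"method": "jog_arm", "body": {"deltas": [[[0, 0, 0], [0.002, 0.006, 0], 0], [[0, 0, 0], [0.002, 0.01, 0], 0], [[0, 0, 0], [0.003, 0.013, 0], 0], [[0, 0, 0], [0.005, 0.016, 0], 0], [[0, 0, 0], [0.006, 0.019, 0], 0], [[0, 0, 0], [0.008, 0.022, 0], 0], [[0, 0, 0], [0.01, 0.025, 0], 0], [[0, 0, 0], [0.012, 0.027, 0], 0], [[0, 0, 0], [0.012, 0.028, 0], 0], [[0, 0, 0], [0.012, 0.028, 0], 0]]}}

```text
time: 4.42
eef_pos: [0.5759, -0.3967, 0.0847]
tcp_rot: [0.651, -0.278, 0.275, -0.65]
contact_force: [0.3, -0.7, 7.4]
opening: -0.003
```

```bash
python3 - <<'E'
from h import *
to([[.5755,-.3965,.082]])
c=cam('wrist');cv2.imwrite('pics/w3.png',c['pixels'])
W=pts(c);px=c['pixels'];b,g,r=[px[...,i].astype(int) for i in range(3)]
m=((r>150)&(g<70)&(b<70)&(W[...,2]>.06)&(W[...,1]<-.34))
print(m.sum(),np.nanmedian(W[m],0))
E
```

```text
pos [ 0.5759 -0.3967  0.0847] F [ 0.3 -0.7  7.4] t 4.42 q [-0.75  0.48  1.6  -0.    1.06 -1.51]
delta tool [-0.0004  0.0027 -0.0002]
288 [ 0.56023151 -0.39915497  0.08313644]
```

View pics/w3.png

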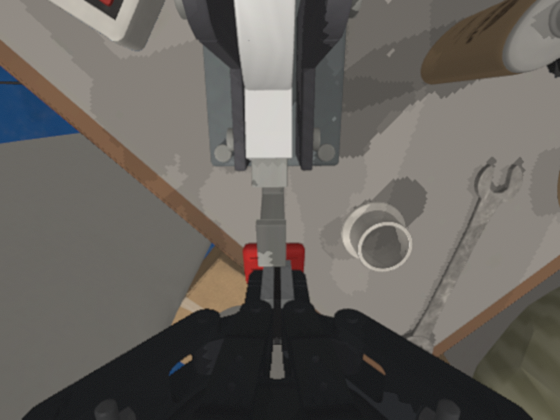

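{"method": "jog_arm", "body": {"deltas": [[[0, 0, 0], [0.001, 0.003, 0], 0], [[0, 0, 0], [0.001, 0.005, 0], 0], [[0, 0, 0], [0.002, 0.006, 0], 0], [[0, 0, 0], [0.002, 0.007, 0], 0], [[0, 0, 0], [0.002, 0.007, 0], 0], [[0, 0, 0], [0.002, 0.007, 0], 0]]}}

```text
time: 4.97
eef_pos: [0.5785, -0.3991, 0.0829]
tcp_rot: [0.652, -0.277, 0.276, -0.65]
contact_force: [-3.7, 3.0, 18.8]
opening: 0.004
```

{"method": "jog_arm", "body": {"deltas": [[[0, 0, 0], [0, -0.01, 0], 0], [[0, 0, 0], [0, -0.03, 0], 0], [[0, 0, 0], [0, -0.06, 0], 0], [[0, 0, 0], [0, -0.09, 0], 0], [[0, 0, 0], [0, -0.12, 0], 0], [[0, 0, 0], [0, -0.15, 0], 0], [[0, 0, 0], [0, -0.18, 0], 0], [[0, 0, 0], [0, -0.21, 0], 0], [[0, 0, 0], [0, -0.21, 0], 0]]}}

```text
time: 5.72
eef_pos: [0.5805, -0.4001, 0.3003]
tcp_rot: [0.653, -0.274, 0.279, -0.649]
contact_force: [0.1, 0.2, 1.8]
opening: -0.002
```

```bash
python3 - <<'E'
from h import *
for n in ['wrist','top','scene']:
    c=cam(n);W=pts(c);px=c['pixels'];b,g,r=[px[...,i].astype(int) for i in range(3)]
    cv2.imwrite(f'pics/{n}4.png',px)
    m=((r>150)&(g<70)&(b<70)&(W[...,2]>.06)&(W[...,1]<-.34)&(W[...,0]>.5)&(W[...,0]<.65))
    print(n,m.sum(),np.nanmedian(W[m],0) if m.sum() else '')
    m=(px.max(2)<45)&(W[...,2]>0.19)&(W[...,2]<0.245)&(abs(W[...,0]-.42)<.04)&(abs(W[...,1]+.24)<.04)
    if m.sum():
        P=W[m];P=P[P[:,2]>P[:,2].max()-.012];print('bar',len(P),np.median(P,0).round(4),P.max(0).round(4),cv2.minAreaRect(P[:,:2].astype(np.float32)))
to([[.4275,-.242,.29],[.4275,-.242,.245]])
E
```

```text
wrist 474 [ 0.57248694 -0.39437377  0.08211284]
top 102 [ 0.57134852 -0.39516451  0.08299364]
scene 0 
pos [ 0.5785 -0.3983  0.2911] F [-0.5 -0.2 -0.5] t 5.87 q [-0.75  0.31  1.44 -0.    1.4  -1.51]
delta tool [-2.173e-01  1.800e-03 -2.000e-04]
delta tool [-2.172e-01  4.680e-02 -1.000e-04]
```

View pics/wrist4.png

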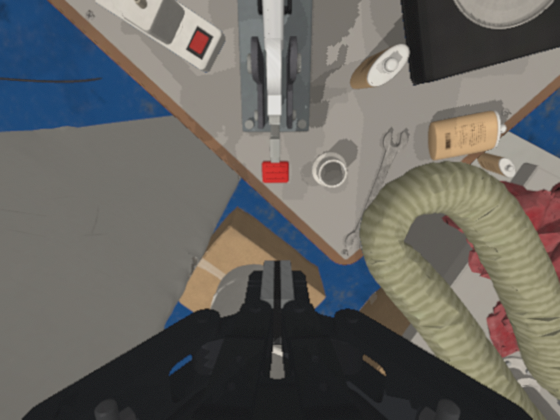

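{"method": "jog_arm", "body": {"deltas": [[[0, 0, 0], [-0.025, 0, 0], 0], [[0, 0, 0], [-0.05, 0, 0], 0], [[0, 0, 0], [-0.08, 0, 0], 0], [[0, 0, 0], [-0.11, 0, 0], 0], [[0, 0, 0], [-0.14, 0, 0], 0], [[0, 0, 0], [-0.17, 0, 0], 0], [[0, 0, 0], [-0.195, 0, 0], 0], [[0, 0, 0], [-0.212, 0, 0], 0], [[0, 0, 0], [-0.222, 0, 0], 0], [[0, 0, 0], [-0.222, 0, 0], 0]]}}

```text
time: 6.7
eef_pos: [0.4229, -0.2368, 0.2896]
tcp_rot: [0.651, -0.279, 0.273, -0.651]
contact_force: [0.1, -0.9, 0.0]
opening: -0.004
```

```bash
python3 - <<'E'
from h import *
for n in ['wrist','scene','top']:
    c=cam(n);W=pts(c);px=c['pixels'];cv2.imwrite(f'pics/{n}5.png',px)
    if n=='scene': cv2.imwrite('pics/scene5c.png',cv2.resize(px[120:340,190:410],None,fx=2.7,fy=2.7,interpolation=cv2.INTER_CUBIC))
hinge=np.array([.496,-.315]);y=np.array([-.695,.719])
M=to([list(hinge+y*r)+[z] for r,z in [(.106,.242),(.106,.2388),(.1197,.2219),(.1306,.2031),(.1385,.1829),(.1434,.1617),(.145,.140)]])
print(M.round(3))
E
```

```text
pos [ 0.4246 -0.2389  0.291 ] F [-1.   0.1 -0.6] t 6.85 q [-0.72 -0.18  1.95 -0.    1.37 -1.49]
delta tool [-0.0014  0.049  -0.0014]
delta tool [-0.0014  0.0522 -0.0014]
delta tool [-0.015   0.0692 -0.0014]
delta tool [-0.0258  0.088  -0.0014]
delta tool [-0.0336  0.1083 -0.0013]
delta tool [-0.0384  0.1295 -0.0013]
delta tool [-0.0399  0.1512 -0.0012]
[[ 0.694 -0.006  0.72 ]
 [-0.72   0.001  0.694]
 [-0.005 -1.    -0.003]]
```

View pics/wrist5.png

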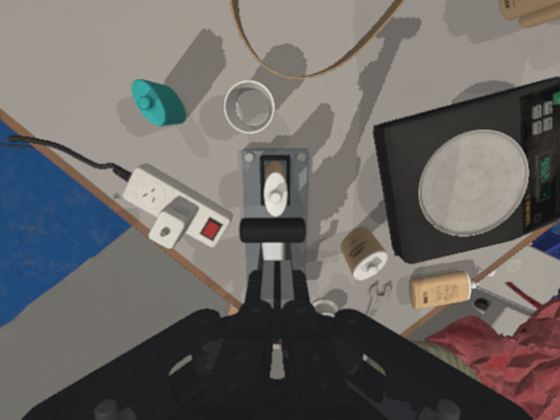

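View pics/scene5c.png

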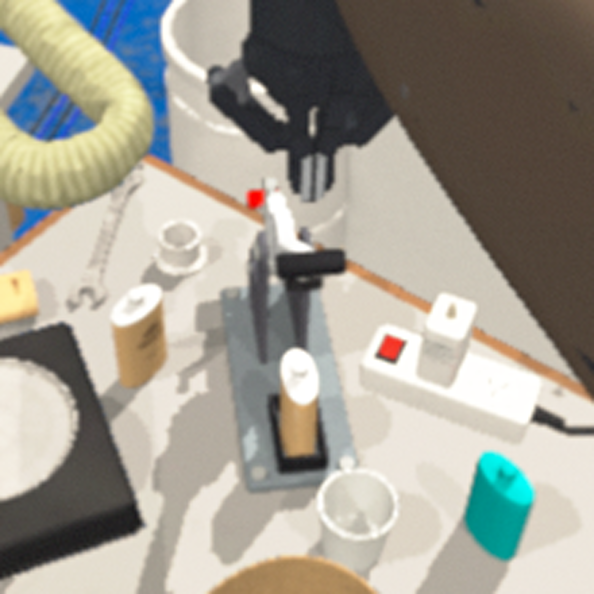

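{"method": "jog_arm", "body": {"deltas": [[[0, 0, 0], [-0.002, 0.02, 0], 0], [[0, 0, 0], [-0.003, 0.035, -0.001], 0], [[0, 0, 0], [-0.003, 0.044, -0.001], 0], [[0, 0, 0], [-0.004, 0.052, -0.001], 0], [[0, 0, 0], [-0.008, 0.057, -0.001], 0], [[0, 0, 0], [-0.012, 0.062, -0.001], 0], [[0, 0, 0], [-0.015, 0.067, -0.001], 0], [[0, 0, 0], [-0.018, 0.072, -0.001], 0], [[0, 0, 0], [-0.021, 0.077, -0.001], 0], [[0, 0, 0], [-0.023, 0.081, -0.001], 0]]}}

```text
time: 7.68
eef_pos: [0.4071, -0.2226, 0.2121]
tcp_rot: [0.651, -0.279, 0.274, -0.65]
contact_force: [-4.7, 2.2, 9.6]
opening: 0.003
```

```bash
python3 - <<'E'
from h import *
for n in ['wrist','scene']:
    c=cam(n);W=pts(c);px=c['pixels'];cv2.imwrite(f'pics/{n}6.png',px)
    if n=='scene': cv2.imwrite('pics/scene6c.png',cv2.resize(px[120:340,190:410],None,fx=2.7,fy=2.7,interpolation=cv2.INTER_CUBIC))
hinge=np.array([.496,-.315]);y=np.array([-.695,.719])
M=to([list(hinge+y*r)+[z] for r,z in [(.1197,.2219),(.1306,.2031),(.1385,.1829),(.1434,.1617),(.145,.140)]])
E
```

```text
pos [ 0.4067 -0.2221  0.2112] F [-3.   1.2  4.3] t 7.78 q [-0.72 -0.17  2.09 -0.    1.23 -1.48]
delta tool [ 0.0091 -0.0108 -0.0004]
delta tool [-0.0017  0.0081 -0.0003]
delta tool [-0.0094  0.0283 -0.0002]
delta tool [-0.0142  0.0496 -0.0002]
delta tool [-0.0156  0.0713 -0.0001]
```

View pics/scene6c.png

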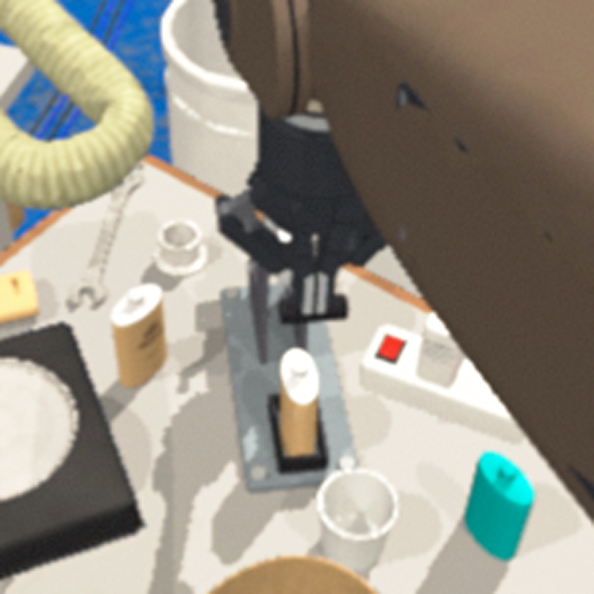

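View pics/wrist6.png

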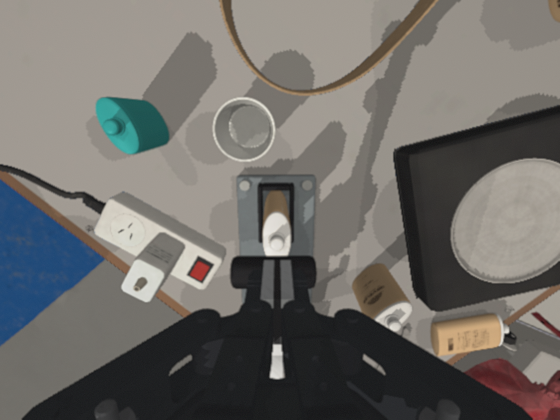

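{"method": "jog_arm", "body": {"deltas": [[[0, 0, 0], [-0.001, 0.005, 0], 0], [[0, 0, 0], [-0.003, 0.01, 0], 0], [[0, 0, 0], [-0.005, 0.015, 0], 0], [[0, 0, 0], [-0.007, 0.02, 0], 0], [[0, 0, 0], [-0.009, 0.025, 0], 0], [[0, 0, 0], [-0.01, 0.03, 0], 0], [[0, 0, 0], [-0.012, 0.035, 0], 0], [[0, 0, 0], [-0.013, 0.04, 0], 0], [[0, 0, 0], [-0.014, 0.045, 0], 0], [[0, 0, 0], [-0.015, 0.05, 0], 0]]}}

```text
time: 8.62
eef_pos: [0.3952, -0.2101, 0.1621]
tcp_rot: [-0.651, 0.28, -0.273, 0.651]
contact_force: [-2.5, 3.0, 5.8]
opening: 0.0
```

```bash
python3 - <<'E'
from h import *
c=cam('wrist');cv2.imwrite(f'pics/w7.png',c['pixels'])
hinge=np.array([.496,-.315]);y=np.array([-.695,.719])
M=to([list(hinge+y*r)+[z] for r,z in [(.1434,.1617),(.145,.140)]])
E
```

```text
pos [ 0.395  -0.2099  0.161 ] F [-1.7  2.5  4.5] t 8.67 q [-0.71 -0.15  2.17 -0.    1.13 -1.48]
delta tool [ 0.0023 -0.0007 -0.0004]
delta tool [ 0.0009  0.021  -0.0003]
```

View pics/w7.png

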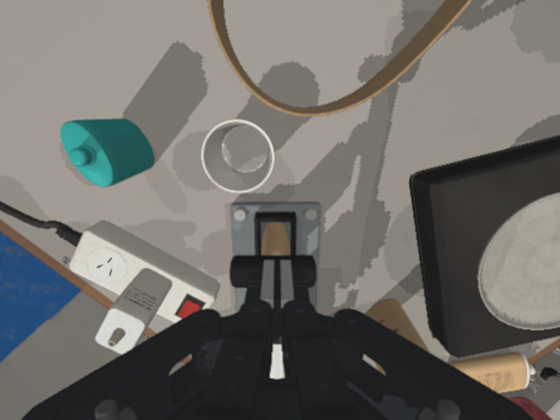

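The bar is still under the fingertips at (272,272). I'll go the last 21 mm slowly, until the pad meets the bottle.

{"method": "jog_arm", "body": {"deltas": [[[0, 0, 0], [0, 0.004, 0], 0], [[0, 0, 0], [0, 0.008, 0], 0], [[0, 0, 0], [-0.001, 0.012, 0], 0], [[0, 0, 0], [-0.001, 0.015, 0], 0], [[0, 0, 0], [-0.001, 0.018, 0], 0], [[0, 0, 0], [-0.001, 0.02, 0], 0], [[0, 0, 0], [-0.001, 0.022, 0], 0], [[0, 0, 0], [-0.001, 0.023, 0], 0], [[0, 0, 0], [-0.001, 0.024, 0], 0], [[0, 0, 0], [-0.001, 0.024, 0], 0]]}}

```text
time: 9.5
eef_pos: [0.3936, -0.2083, 0.1389]
tcp_rot: [-0.65, 0.281, -0.271, 0.652]
contact_force: [-5.7, 4.9, 11.1]
opening: 0.002
```

{"method": "jog_arm", "body": {"deltas": [[[0, 0, 0], [0, 0.002, 0], 0], [[0, 0, 0], [0, 0.004, 0], 0], [[0, 0, 0], [0, 0.006, 0], 0], [[0, 0, 0], [0, 0.006, 0], 0], [[0, 0, 0], [0, 0.006, 0], 0]]}}

```text
time: 9.92
eef_pos: [0.3937, -0.2084, 0.1385]
tcp_rot: [-0.65, 0.282, -0.27, 0.652]
contact_force: [-10.0, 8.9, 28.6]
opening: 0.0
```

Force rose to 29 N with no further motion, so the arm is on its stop. I'll lift off.

{"method": "jog_arm", "body": {"deltas": [[[0, 0, 0], [0, -0.003, 0], 0], [[0, 0, 0], [0, -0.01, 0], 0], [[0, 0, 0], [0, -0.025, 0], 0], [[0, 0, 0], [0, -0.05, 0], 0], [[0, 0, 0], [0, -0.08, 0], 0], [[0, 0, 0], [0, -0.11, 0], 0], [[0, 0, 0], [0.02, -0.14, 0], 0], [[0, 0, 0], [0.05, -0.16, 0], 0], [[0, 0, 0], [0.08, -0.16, 0], 0], [[0, 0, 0], [0.08, -0.16, 0], 0]]}}

```text
time: 10.75
eef_pos: [0.4541, -0.2704, 0.2979]
tcp_rot: [-0.65, 0.281, -0.271, 0.651]
contact_force: [-1.2, -0.4, -0.5]
opening: 0.004
```

```bash
python3 - <<'E'
from h import *
for n in ['wrist','scene','top']:
    c=cam(n);W=pts(c);px=c['pixels'];cv2.imwrite(f'pics/{n}8.png',px)
    if n=='scene': cv2.imwrite('pics/scene8c.png',cv2.resize(px[120:340,190:410],None,fx=2.7,fy=2.7,interpolation=cv2.INTER_CUBIC))
    b,g,r=[px[...,i].astype(int) for i in range(3)]
    m=((r>150)&(g<70)&(b<70)&(W[...,2]>.06)&(W[...,1]<-.34)&(W[...,0]>.5)&(W[...,0]<.65))
    print(n,'red',m.sum(),np.nanmedian(W[m],0) if m.sum() else '')
    m=(px.max(2)<60)&(W[...,2]>0.12)&(W[...,2]<0.16)&(abs(W[...,0]-.395)<.03)&(abs(W[...,1]+.21)<.03)
    if m.sum(): print('bar',m.sum(),np.median(W[m],0).round(4),np.percentile(W[m][:,2],97).round(4))
to([.4,-.2,.3])
E
```

```text
wrist red 0 
bar 817 [ 0.3934 -0.2099  0.1357] 0.138
scene red 26 [ 0.57432077 -0.38586853  0.08586094]
bar 157 [ 0.3922 -0.2078  0.1366] 0.1398
top red 108 [ 0.5721266  -0.39373728  0.08278796]
bar 10 [ 0.38   -0.2272  0.1359] 0.1386
pos [ 0.451  -0.2666  0.2957] F [-0.1 -0.5  0. ] t 10.9 q [-0.73 -0.08  1.86 -0.    1.39 -1.49]
delta tool [-0.0835 -0.0026  0.0096]
```

View pics/scene8c.png

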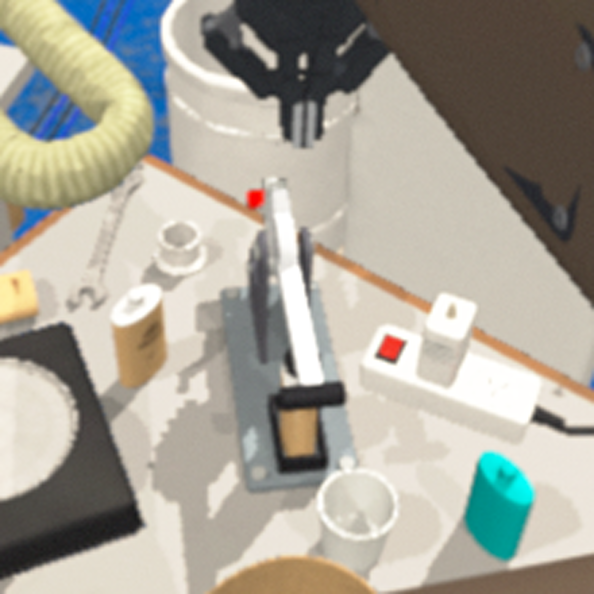

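View pics/wrist8.png

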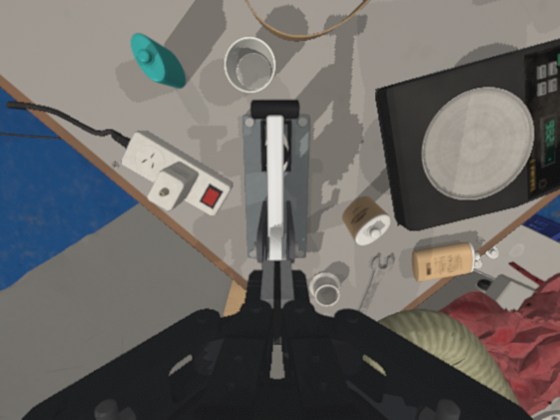

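The arm is level: the crossbar top reads 0.138–0.140 m against 0.140 expected. The paddle is still down at about 0.083 m, the bottle is upright in its nest, and the neighbouring things are where they were. The tool is clear, so I'm handing in.

```bash
python3 -c "
from h import *
print(ctrl.sign_off())"
```

```text
the job is handed in; nothing more can be done
None
```

I pressed the red paddle down to its stop with the shut fingertips, then pushed the crossbar down along its arc until the pad met the bottle. I lifted clear and handed the job in at about 11 s of the 35 s allowed. The sign-off gives no verdict, so the result below rests on my own checks.

- **Paddle and pawl:** the paddle went down about 16.5 mm, with 19 N at the stop. It still read about 0.083 m high after the arm was down, so by my estimate the pawl is near 0.28 rad, well clear of the teeth.
- **Arm and pad:** force rose to 29 N at the crossbar with no further motion. After I let go, the bar's top read 0.138–0.140 m against 0.140 m expected for level, so the pad should be on the bottle's top. I did not see the pad contact itself, because the bar hides it.
- **Surroundings:** in the last images the bottle stands upright in its nest, and the cup, near bottle, sleeve and turquoise bottle look unmoved. I checked those by eye, not by measuring. The tool was clear of everything, with contact force near zero.
- **Disagreement:** the scene camera put the paddle at 0.086 m and about 8 mm to one side of the top camera's reading. It had only 26 partly hidden pixels to go on, so I relied on the top camera.

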